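Put the cleaned stacking jar set back together

TASK

The stacking jar set has been cleaned piece by piece; put it back together as one upright tower in the middle of the side plate (the smaller of the two single dark plates). Build it from the bottom up, one piece after another: the wide jar on the plate, the middle jar seated in its mouth, the narrow jar in the mouth of that, and the lid last, in the mouth of the narrow jar. Tip none of the pieces over, and leave the glass tumbler, the glass bowl and the spoon where they are.

Things in the scene. Friction and masses are not known exactly. Their poses are not given: they have to be found in the camera images.
- wide_jar: Widest jar of the set, sand-coloured stoneware, open at the top, upright, loose, about 0.26 kg. Straight round body 68 mm across from 0 to 46 mm height, then tapering to a rim 56 mm across outside, 48 mm inside, at 64 mm height. Wall 4 mm. Origin: centre of its underside, z up; round, so yaw means nothing.
- middle_jar: Middle jar, same stoneware, open, upright, loose, about 0.20 kg. Foot 41 mm across and 10 mm high; straight round body 56 mm across from 10 to 46 mm height, tapering to a rim 44 mm across outside, 36 mm inside, at 62 mm height. Its foot drops into the mouth of the wide jar (3.5 mm play all round), the step above it rests on the rim; its origin then 54 mm above the wide jar's. Origin: centre of the foot's underside.
- narrow_jar: Narrowest jar, same stoneware, open, upright, loose, about 0.15 kg. Foot 29 mm across and 10 mm high; straight round body 44 mm across from 10 to 40 mm height, tapering to a rim 36 mm across outside, 28 mm inside, at 54 mm height. Its foot drops into the mouth of the middle jar (3.5 mm play all round), its origin then 52 mm above the middle jar's. Origin: centre of the foot's underside.
- lid: Lid with a knob, same stoneware, loose, about 0.07 kg. Round plug 21 mm across and 8 mm high underneath, a disc 36 mm across from 8 to 13 mm height, and a straight round knob 18 mm across from 13 to 40 mm height in the middle. Lies plug down. The plug drops into the narrow jar's mouth (3.5 mm play all round), the disc rests on the rim, its origin then 46 mm above the narrow jar's. Origin: centre of the plug's underside.
- side_plate: The smaller dark plate: flat round plate 140 mm across, flat top 9 mm above the table, does not move. Origin: centre of its underside, z up. The tower belongs in its middle.
- dinner_plate: The larger dark plate: flat round plate 200 mm across, flat top 9 mm above the table, does not move. Not used. Origin: centre of its underside.
- tumbler: Clear drinking glass, 64 mm across the rim, 85 mm tall, standing among the jars. Leave it alone. Origin: centre of its underside.
- glass_bowl: Clear glass bowl 112 mm across the rim, 48 mm tall, with a stub handle reaching 79 mm from the middle towards its own -x. Leave it alone. Origin: centre of its underside.
- spoon: Steel spoon 165 mm long, lying flat on the table among the jars, 7 mm high at most. Leave it alone. Origin: on its underside, 85 mm from the handle end, x along it towards the bowl of the spoon.
There are look-alikes about, which are no part of the job. Leave any turquoise look-alike of the middle_jar alone. Leave any orange look-alike of the wide_jar alone.

How it is judged:
On the way, in this order (a step that is already met when the one before it is completed fails the run):
1. the wide jar stands released in the middle of the side plate (horizontal distance between wide_jar and side_plate below 0.015 m and z of wide_jar in the frame of side_plate between 0.005 and 0.013 m and angle between wide_jar's own z axis and vertical below 0.12 rad and contact force between the fingers and wide_jar below 0.1 N and linear speed of wide_jar below 0.02 m/s), for 0.2 s.
2. the middle jar stands released in the mouth of the wide jar (horizontal distance between wide_jar and side_plate below 0.015 m and z of wide_jar in the frame of side_plate between 0.005 and 0.013 m and angle between each of wide_jar, middle_jar's own z axis and vertical below 0.12 rad and horizontal distance between middle_jar and wide_jar below 0.007 m and z of middle_jar in the frame of wide_jar between 0.05 and 0.058 m and contact force between the fingers and middle_jar below 0.1 N and linear speed of middle_jar below 0.02 m/s), for 0.2 s.
3. the narrow jar stands released in the mouth of the middle jar (horizontal distance between wide_jar and side_plate below 0.015 m and z of wide_jar in the frame of side_plate between 0.005 and 0.013 m and angle between each of wide_jar, middle_jar, narrow_jar's own z axis and vertical below 0.12 rad and horizontal distance between middle_jar and wide_jar below 0.007 m and z of middle_jar in the frame of wide_jar between 0.05 and 0.058 m and horizontal distance between narrow_jar and middle_jar below 0.007 m and z of narrow_jar in the frame of middle_jar between 0.048 and 0.056 m and contact force between the fingers and narrow_jar below 0.1 N and linear speed of narrow_jar below 0.02 m/s), for 0.2 s.
4. the lid sits released in the mouth of the narrow jar (horizontal distance between wide_jar and side_plate below 0.015 m and z of wide_jar in the frame of side_plate between 0.005 and 0.013 m and angle between each of wide_jar, middle_jar, narrow_jar, lid's own z axis and vertical below 0.12 rad and horizontal distance between middle_jar and wide_jar below 0.007 m and z of middle_jar in the frame of wide_jar between 0.05 and 0.058 m and horizontal distance between narrow_jar and middle_jar below 0.007 m and z of narrow_jar in the frame of middle_jar between 0.048 and 0.056 m and horizontal distance between lid and narrow_jar below 0.007 m and z of lid in the frame of narrow_jar between 0.042 and 0.05 m and contact force between the fingers and lid below 0.1 N and linear speed of lid below 0.02 m/s), for 0.2 s.
At the end, for the whole second after the job is handed in: Wide jar upright on the side plate within 15 mm of its centre; middle jar seated in the wide jar, narrow jar in the middle jar, lid in the narrow jar, each within 7 mm sideways and 4 mm in height of its seat and 0.12 rad of upright; all four released and at rest (all of step 4 and contact force between the fingers and wide_jar below 0.1 N and contact force between the fingers and middle_jar below 0.1 N and contact force between the fingers and narrow_jar below 0.1 N and linear speed of each of wide_jar, middle_jar, narrow_jar below 0.02 m/s); the robot touches nothing.
It fails at once if the tumbler is moved by more than 30 mm (distance of tumbler from where it was at the start of the episode above 0.03 m).
It fails at once if the glass bowl is moved by more than 30 mm (distance of glass_bowl from where it was at the start of the episode above 0.03 m).
It fails at once if the spoon is moved by more than 30 mm (distance of spoon from where it was at the start of the episode above 0.03 m).
It fails at once if a jar or the lid is tipped by more than 0.8 rad (angle between any of wide_jar, middle_jar, narrow_jar, lid's own z axis and vertical above 0.8 rad).
It also fails if it takes over 115 s, if anything falls off the work surface, if the arm or the gripper's body presses on something with over 40 N, if the wrist force passes 120 N, or if a joint passes its speed limit or range.

ROBOT

A 6-joint arm with a two-finger parallel gripper is mounted at the origin on the work surface. World frame = base frame: x ahead of the robot, y to its left, z up, the work surface at z = 0. Lengths are in m, angles in rad, forces in N, time in s.
With the tool pointing down it reaches from about 0.275 to 0.85 m from the base axis. Payload 5.2 kg.
Tool frame: the origin (TCP) lies at the centre of the arm's flange, where the gripper is bolted on; the fingertips stand 173 mm ahead of it and the grasp point (between the pads) lies 155 mm ahead of it; y points along the fingers, z is the direction in which the jaws open and shut, and the axes are right-handed (so a half turn about y gives the same grasp; the last joint's range is limited). The gripper opens to 85 mm and grips with 20 to 120 N. Pads are 22 mm wide; open, the fingers measure 114 mm over their backs; the gripper's body (76 mm by 85 mm) begins 54 mm behind the grasp point. The pads swing forward as they close: fully open they stand 13 mm farther back than shut.
Start: joints at [-1.497, 0.259, 1.535, -0, 1.348, -0.203], TCP at [0.15, -0.529, 0.405] pointing down, gripper open.
Joint ranges: [-3.14, 3.14], [-0.91, 2.08], [0.19, 2.58], [-1.22, 4.36], [0.22, 2.71], [-3.12, 3.12]. Speed limits (rad/s): [2.57, 2.57, 3.14, 3.14, 3.14, 3.14].

INTERFACE

Orientations are given as a unit quaternion [x, y, z, w].
In Python, from cell import env gives the robot as it stands. The module is installed in compiled form; this text tells all that it offers.
- The arm moves only by the tool servo_tool, never from a script. Its argument "plan" is a list of rows, each an object with "grip": the finger opening in mm, from 0 to 85.4; "xyz": the shift along the tool's x, y, z in mm, a list of three; "roll": the turn about the tool's y in rad. A call has 1 to 5 rows; each row is the pose to reach, as a shift and turn from the pose commanded when the call began, along the tool's axes at that moment; what a row does not reach only later rows make up. A row lasts 1/8 s, in which the tool goes at most 62.5 mm and 10.7 degrees, less where a joint would pass 70% of its speed; a pose out of reach is approached as far as the arm can. A call with a gripper value outside its range is refused whole. The fingers move at their own pace and stop on an object; the grip force is fixed at half the most. Time passes only in rows, so rows that repeat a pose let the fingers close. It gives the time, the measured TCP pose, the force and the opening at its end, in the units of the state.
- env.sense(): the state, without advancing time (a new reading comes with each control period).
- env.get_image(name): name is "side" or "top" or "wrist"; returns a dict with "frame" (400x640x3 uint8, blue, green, red), "fx", "fy", "cx", "cy" (pixels), "world_from_camera" (4x4, takes a point from camera to world coordinates); the wrist camera has in their place "tool_from_camera" (4x4, takes a point from camera to tool coordinates, whose origin is the TCP and whose axes are the tool frame's). Camera axes: x right, y up, looking along -z (the intrinsics and any distortion apply to the point x, -y, -z); pixel columns grow to the right and rows downward; lengths in m; the calibration is good to about 2 mm. A picture is of the moment at which its call begins: read the wrist's pose just before it. There is no depth.
- env.hand_in(): hands the job in, once; it reports no verdict.
The state is a dict: "time_s": time; "joint_pos": joint angles; "qvel": joint speeds; "tau": joint torques, N m; "ee_pos": TCP position; "tcp_rot": TCP orientation; "wrist_force": force on the tool from outside, world axes, zero at the start; "moment": the same for the moment, N m; "gripper_width": opening from 0.0 (shut) to 1.0 (fully open).
Only numpy, scipy, OpenCV 4.12 (cv2) and the standard library are available. Lean on these libraries where they do the work, as an engineer would, in place of code of your own. Each camera call takes 0.05 s, during which the arm holds its last target. There are 200 camera calls.

## Working session

There is one attempt and no reset: what is moved stays moved. The work goes in short steps, Python scripts to look and compute and a tool call to move; the robot and the scene stay as the last step left them, time stands still between calls to the robot, and variables do not carry over. Pictures are saved under pics/ and viewed, about 12 in all and at most 16, crops included, and the job is handed in when it is done.

Besides the shell and the picture viewer there is one more tool, called after "Request:" as name([rows], argument=value, ...), one row to a line, values as JSON. servo_tool: Moves the arm, as the interface text tells. Its arguments: {"type":"object","properties":{"plan":{"type":"array","items":{"type":"object","properties":{"grip":{"type":"number"},"xyz":{"type":"array","items":{"type":"number"}},"roll":{"type":"number"}}}}},"required":["plan"]}

```bash
mkdir -p pics; cat > h.py <<'E'
import numpy as np, cv2
from cell import env
from scipy.spatial.transform import Rotation as R
def grab(n,f=None):
    s=env.sense(); d=env.get_image(n)
    if n=="wrist":
        T=np.eye(4);T[:3,:3]=R.from_quat(s["tcp_rot"]).as_matrix();T[:3,3]=s["ee_pos"]
        d["world_from_camera"]=T@np.array(d["tool_from_camera"])
    if f: cv2.imwrite("pics/"+f,d["frame"])
    return d
def cast(d,u,v,z):
    T=np.array(d["world_from_camera"]);r=T[:3,:3]@np.array([(u-d["cx"])/d["fx"],-(v-d["cy"])/d["fy"],-1.]);o=T[:3,3]
    return o+r*(z-o[2])/r[2]
def proj(d,p):
    T=np.linalg.inv(np.array(d["world_from_camera"]));c=T[:3,:3]@np.array(p)+T[:3,3]
    return np.array([d["cx"]-d["fx"]*c[0]/c[2],d["cy"]+d["fy"]*c[1]/c[2]])
E
python3 - <<'E'
from h import *
s=env.sense();print({k:np.round(v,3) for k,v in s.items()})
print(R.from_quat(s["tcp_rot"]).as_matrix().round(3))
for n in("side","top","wrist"):
    d=grab(n,n+"0.png");print(n,[k for k in d],d["fx"],d["cx"],d["cy"],np.round(d["world_from_camera"],3).tolist())
E
```

```text
{'time_s': np.float64(0.0), 'joint_pos': array([-1.497,  0.259,  1.536, -0.   ,  1.348, -0.203]), 'qvel': array([ 0.   , -0.001,  0.001,  0.   , -0.002, -0.001]), 'tau': array([ 1.0000e-03, -4.4603e+01, -2.9057e+01,  0.0000e+00,  1.2000e-02,
       -0.0000e+00]), 'ee_pos': array([ 0.15 , -0.529,  0.404]), 'tcp_rot': array([-0.098,  0.701, -0.7  ,  0.098]), 'wrist_force': array([-0.305, -0.099, -0.519]), 'moment': array([ 0.069, -0.039, -0.024]), 'gripper_width': np.float64(1.002)}
[[-0.962 -0.     0.273]
 [-0.273  0.002 -0.962]
 [-0.    -1.    -0.002]]
side ['frame', 'fx', 'fy', 'cx', 'cy', 'world_from_camera'] 392.4218741600672 319.7958720703619 198.18984315580653 [[0.999, 0.028, -0.02, 0.52], [-0.034, 0.679, -0.733, -0.579], [-0.007, 0.733, 0.68, 0.587], [0.0, 0.0, 0.0, 1.0]]
top ['frame', 'fx', 'fy', 'cx', 'cy', 'world_from_camera'] 432.98741508353936 320.99605595484337 199.68703381402412 [[-0.005, 0.99, -0.141, 0.414], [-1.0, -0.005, 0.001, 0.039], [0.0, 0.141, 0.99, 1.125], [0.0, 0.0, 0.0, 1.0]]
wrist ['frame', 'fx', 'fy', 'cx', 'cy', 'tool_from_camera', 'world_from_camera'] 359.01515020373654 317.84266479327755 200.24593022930296 [[0.273, 0.921, 0.278, 0.22], [-0.962, 0.262, 0.078, -0.508], [-0.001, -0.288, 0.958, 0.374], [0.0, 0.0, 0.0, 1.0]]
```

View pics/top0.png

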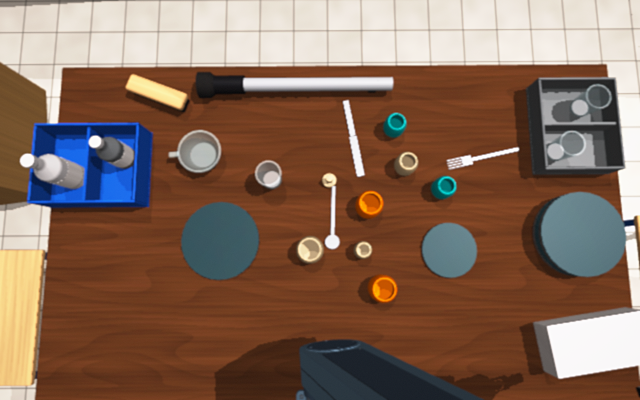

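View pics/side0.png

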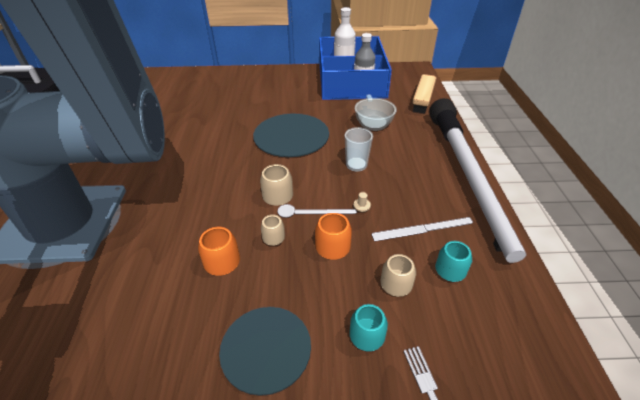

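The top view shows, at these pixels: wide jar (309,250), narrow jar (363,250), middle jar (405,163), lid (329,180) by the spoon handle, and side plate (449,250). The oranges and turquoises are decoys. The side view agrees.

```bash
python3 - <<'E'
from h import *
seeds={"top":dict(wide=(309,250),mid=(405,163),nar=(363,250),lid=(329,180)),"side":dict(wide=(277,185),mid=(398,275),nar=(272,230),lid=(362,202))}
H=dict(wide=.064,mid=.062,nar=.054,lid=.040)
for n in("top","side"):
    d=grab(n);f=d["frame"];hsv=cv2.cvtColor(f,cv2.COLOR_BGR2HSV)
    print(n,{k:hsv[v[1],v[0]].tolist() for k,v in seeds[n].items()})
    m=cv2.inRange(hsv,(12,30,95),(30,150,255))
    N,l,st,c=cv2.connectedComponentsWithStats(m)
    for k,(u,v) in seeds[n].items():
        i=min((i for i in range(1,N) if st[i,4]>25),key=lambda i:np.hypot(*(c[i]-(u,v))))
        x,y,w,h,a=st[i]; cx=x+w/2-.5;cy=y+h/2-.5
        print(k,st[i].tolist(),"mid-height cast of bbox centre",cast(d,cx,cy,H[k]/2)[:2].round(4),"top-cast",cast(d,cx,cy,H[k])[:2].round(4))
    p=(449,250) if n=="top" else (265,349); q=(220,240) if n=="top" else (291,135)
    m=cv2.inRange(hsv,(85,40,20),(115,255,120)); N,l,st,c=cv2.connectedComponentsWithStats(m)
    for P in(p,q):
        i=l[P[1],P[0]];cn=max(cv2.findContours((l==i).astype(np.uint8),0,1)[0],key=len)[:,0]
        W=np.array([cast(d,*u,.009)[:2] for u in cn],np.float32);e=cv2.minEnclosingCircle(W)
        print("plate",np.round(e[0],4),2*e[1],st[i,4],W.min(0),W.max(0))
d=grab("top");print("spoon bowl",cast(d,332,242,.005),"handle end",cast(d,333,185,.005),"orange",cast(d,370,204,.03),cast(d,383,289,.03),"teal",cast(d,444,187,.03),cast(d,395,124,.03),"tumbler",cast(d,268,175,.04))
cv2.imwrite("pics/c.png",cv2.resize(d["frame"][110:310,250:480],None,fx=3,fy=3,interpolation=cv2.INTER_CUBIC))
E
```

```text
top {'wide': [17, 92, 183], 'mid': [17, 95, 153], 'nar': [17, 91, 159], 'lid': [24, 58, 255]}
wide [297, 236, 27, 28, 586] mid-height cast of bbox centre [0.4439 0.0662] top-cast [0.443  0.0654]
mid [396, 151, 23, 24, 386] mid-height cast of bbox centre [ 0.666  -0.1848] top-cast [ 0.6589 -0.1785]
nar [355, 241, 18, 18, 251] mid-height cast of bbox centre [ 0.4433 -0.0686] top-cast [ 0.4426 -0.0659]
lid [322, 173, 15, 15, 182] mid-height cast of bbox centre [0.6232 0.0169] top-cast [0.6194 0.0173]
plate [0.6948 0.0411] 1.9868043661117554 239671 [ 0.07718427 -0.8513956 ] [1.1397161 0.9291777]
plate [0.4694 0.2987] 0.19743962585926056 4622 [0.37132758 0.2002268 ] [0.565996  0.3960793]
side {'wide': [17, 70, 210], 'mid': [20, 56, 236], 'nar': [17, 72, 213], 'lid': [17, 72, 176]}
wide [260, 163, 34, 43, 1189] mid-height cast of bbox centre [0.4445 0.0679] top-cast [0.4489 0.0305]
mid [382, 253, 35, 44, 1228] mid-height cast of bbox centre [ 0.6662 -0.1783] top-cast [ 0.658  -0.2007]
nar [260, 214, 25, 32, 656] mid-height cast of bbox centre [ 0.4415 -0.0609] top-cast [ 0.4453 -0.0859]
lid [353, 191, 19, 21, 273] mid-height cast of bbox centre [0.6255 0.0195] top-cast [ 0.6217 -0.0016]
plate [ 0.4417 -0.2893] 0.13952992856502533 6150 [ 0.37348175 -0.35842264] [ 0.51093215 -0.21962988]
plate [0.4701 0.2978] 0.19926702976226807 2495 [0.3721234  0.19838548] [0.5676551  0.39625815]
spoon bowl [0.46353237 0.01010036 0.005     ] handle end [0.61261583 0.00616772 0.005     ] orange [ 0.55851315 -0.08704459  0.03      ] [ 0.34557256 -0.11481632  0.03      ] teal [ 0.60152696 -0.27784063  0.03      ] [ 0.76957115 -0.15701406  0.03      ] tumbler [0.63317543 0.17284077 0.04      ]
```

View pics/c.png

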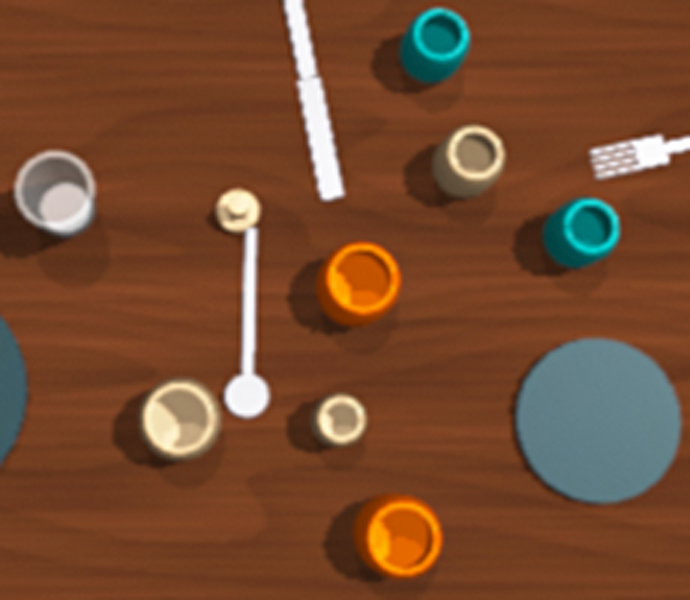

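View pics/wrist0.png

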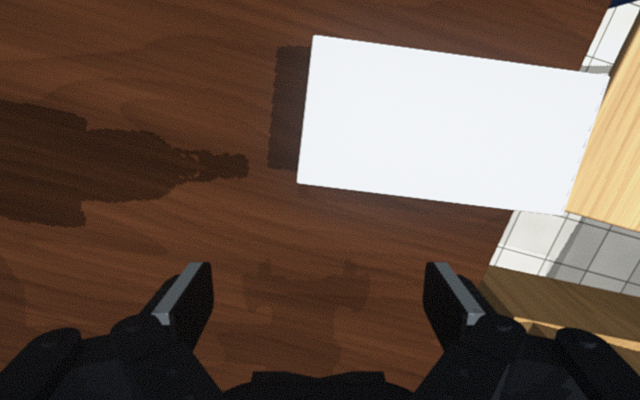

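Request:
servo_tool([
  {"xyz":[-445,0,-493],"roll":-1.293,"grip":85},
  {"xyz":[-445,0,-493],"roll":-1.293,"grip":85},
  {"xyz":[-445,0,-493],"roll":-1.293,"grip":85},
  {"xyz":[-445,0,-493],"roll":-1.293,"grip":85},
  {"xyz":[-445,0,-493],"roll":-1.293,"grip":85},
])

```text
time_s: 0.92
ee_pos: [0.2887, -0.2468, 0.4049]
tcp_rot: [0.405, -0.579, 0.58, -0.405]
wrist_force: [1.2, 0.5, 0.6]
gripper_width: 0.995
```

```bash
cat >> h.py <<'E'
def delta(p,zang=0.):
    s=env.sense();M=R.from_quat(s["tcp_rot"]).as_matrix();a=np.arctan2(M[1,2],M[0,2])
    print("pos",s["ee_pos"].round(4),"zang",round(a,4),"shift mm",(M.T@(np.array(p)-s["ee_pos"])*1000).round(1),"roll",round(-(zang-a),3),"F",s["wrist_force"].round(1),"w",round(float(s["gripper_width"]),3),"t",s["time_s"])
E
python3 -c "
from h import *
delta((.444,.067,.40))"
```

```text
pos [ 0.2887 -0.2468  0.4049] zang -0.3512 shift mm [-348.1    4.8   37.8] roll -0.351 F [1.2 0.5 0.6] w 0.995 t 0.925
```

Request:
servo_tool([
  {"xyz":[-348,5,38],"roll":-0.351,"grip":85},
  {"xyz":[-348,5,38],"roll":-0.351,"grip":85},
  {"xyz":[-348,5,38],"roll":-0.351,"grip":85},
  {"xyz":[-348,5,38],"roll":-0.351,"grip":85},
  {"xyz":[-348,5,38],"roll":-0.351,"grip":85},
])

```text
time_s: 1.55
ee_pos: [0.429, 0.0327, 0.4006]
tcp_rot: [0.498, -0.501, 0.502, -0.499]
wrist_force: [0.8, -0.3, -0.5]
gripper_width: 0.995
```

Request:
servo_tool([
  {"xyz":[-38,80,4],"roll":0,"grip":85},
  {"xyz":[-38,80,4],"roll":0,"grip":85},
  {"xyz":[-38,80,4],"roll":0,"grip":85},
])

```text
time_s: 1.92
ee_pos: [0.4319, 0.0694, 0.3187]
tcp_rot: [-0.5, 0.502, -0.5, 0.498]
wrist_force: [-1.4, 0.0, 0.0]
gripper_width: 0.997
```

```bash
python3 - <<'E'
from h import *
delta((.444,.067,.32))
d=grab("wrist","w1.png")
for p in((.444,.067,.064),(.444,.067,0)):print(proj(d,p))
E
```

```text
pos [0.4319 0.0694 0.3187] zang -0.0034 shift mm [ 2.3 -1.4 12.1] roll -0.003 F [-1.4  0.   0. ] w 0.997 t 1.925
[338.93176431 213.02732151]
[334.98266218 188.13363601]
```

View pics/w1.png

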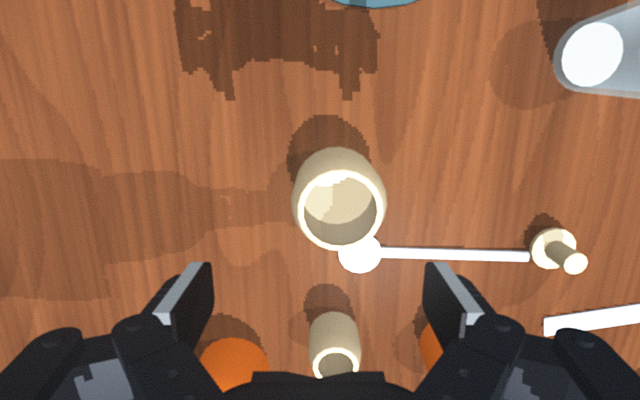

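The wrist view shows the wide jar's rim centred near (341,208). The spoon bowl is just below it at (360,255), the lid is at (553,248), and the narrow jar is at (335,350).

```bash
cat >> h.py <<'E'
from scipy.optimize import least_squares
def rim(d,g,z,r,lo=(8,20,70)):
    "fit circle of known radius r at height z to the lower contour of the sand blob at guess world point g"
    f=d["frame"];m=cv2.inRange(cv2.cvtColor(f,cv2.COLOR_BGR2HSV),lo,(32,140,255))
    g=np.array([g[0],g[1],z]);u=proj(d,g)
    N,l,st,c=cv2.connectedComponentsWithStats(m)
    i=min((i for i in range(1,N) if st[i,4]>200),key=lambda i:np.hypot(*(c[i]-u)))
    cn=max(cv2.findContours((l==i).astype(np.uint8),cv2.RETR_EXTERNAL,cv2.CHAIN_APPROX_NONE)[0],key=len)[:,0]
    c0=None;vm=st[i,1]+st[i,3]*.6
    P=np.array([cast(d,*p,z)[:2] for p in cn if p[1]>vm])
    s=least_squares(lambda q:np.hypot(*(P-q).T)-r,P.mean(0),loss="soft_l1",f_scale=.001)
    e=np.hypot(*(P-s.x).T)-r
    print("blob",st[i].tolist(),"rim centre",s.x.round(4),"rms",np.sqrt((e**2).mean()).round(4));return s.x
E
python3 - <<'E'
from h import *
d=grab("wrist")
rim(d,(.444,.067),.064,.028);print(cast(d,341.5,208,.064),cast(d,335,361,.054))
for w in [(341,200),(300,200),(341,245),(345,240)]: print(cv2.cvtColor(d["frame"],cv2.COLOR_BGR2HSV)[w[1],w[0]],cv2.cvtColor(d["frame"],cv2.COLOR_BGR2HSV)[280,450])
E
```

```text
blob [301, 175, 74, 69, 3875] rim centre [0.4445 0.0727] rms 0.0011
[0.44731256 0.06917068 0.064     ] [ 0.44464905 -0.06171956  0.054     ]
[ 22  57 225] [102  27 161]
[  0   0 255] [102  27 161]
[  0   0 255] [102  27 161]
[ 20  54 156] [102  27 161]
```

Request:
servo_tool([
  {"xyz":[1.4,60,14],"roll":-0.003,"grip":85.4},
  {"xyz":[1.4,100,14],"roll":-0.003,"grip":85.4},
  {"xyz":[1.4,120,14],"roll":-0.003,"grip":85.4},
  {"xyz":[1.4,141,14],"roll":-0.003,"grip":85.4},
  {"xyz":[1.4,141,14],"roll":-0.003,"grip":85.4},
])

```text
time_s: 2.65
ee_pos: [0.4472, 0.0661, 0.1795]
tcp_rot: [-0.499, 0.501, -0.501, 0.499]
wrist_force: [0.2, -0.0, 0.2]
gripper_width: 0.999
```

Request:
servo_tool([
  {"xyz":[0,0,0],"roll":0,"grip":50},
  {"xyz":[0,0,0],"roll":0,"grip":50},
  {"xyz":[0,0,0],"roll":0,"grip":50},
  {"xyz":[0,0,0],"roll":0,"grip":50},
])

```text
time_s: 3.15
ee_pos: [0.4475, 0.0666, 0.1813]
tcp_rot: [0.499, -0.5, 0.502, -0.5]
wrist_force: [-1.0, -1.4, 6.6]
gripper_width: 0.793
```

```bash
python3 - <<'E'
from h import *
delta((.444,.067,.35))
d=grab("wrist","w2.png");grab("side","s2.png")
E
python3 -c "
import cv2,numpy as np
a=cv2.imread('pics/w2.png');b=cv2.imread('pics/s2.png')[80:280,160:400]
cv2.imwrite('pics/m2.png',np.vstack([cv2.resize(a,(480,300)),cv2.resize(b,(480,300))[:300]]))"
```

```text
pos [0.4475 0.0666 0.1813] zang -0.0023 shift mm [  -0.3 -168.7   -3. ] roll -0.002 F [-1.  -1.4  6.6] w 0.793 t 3.15
```

View pics/m2.png

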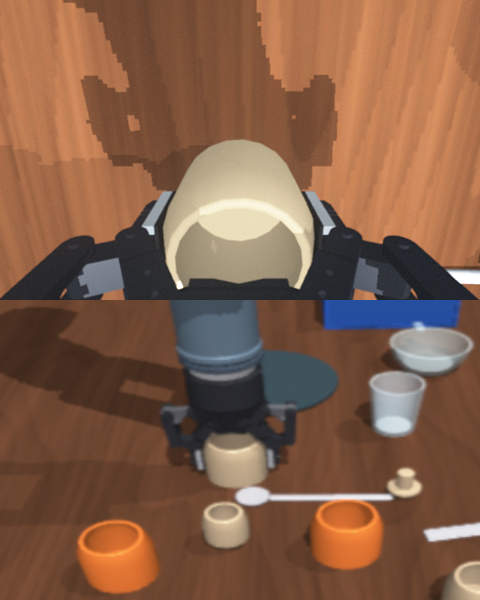

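The jar is gripped at 0.793×85.4 = 67.7 mm, which matches its 68 mm diameter. Lift and carry to the plate.

Request:
servo_tool([
  {"xyz":[0,-40,0],"roll":0,"grip":50},
  {"xyz":[0,-90,0],"roll":0,"grip":50},
  {"xyz":[50,-110,-3],"roll":0,"grip":50},
  {"xyz":[105,-110,-4],"roll":0,"grip":50},
  {"xyz":[160,-110,-5],"roll":0,"grip":50},
])

```text
time_s: 3.88
ee_pos: [0.4413, -0.0944, 0.2913]
tcp_rot: [0.499, -0.499, 0.502, -0.5]
wrist_force: [1.1, -0.1, -2.2]
gripper_width: 0.79
```

Request:
servo_tool([
  {"xyz":[55,0,0],"roll":0,"grip":50},
  {"xyz":[110,0,0],"roll":0,"grip":50},
  {"xyz":[160,0,0],"roll":0,"grip":50},
  {"xyz":[190,0,0],"roll":0,"grip":50},
  {"xyz":[195,0,0],"roll":0,"grip":50},
])

```text
time_s: 4.5
ee_pos: [0.4406, -0.2902, 0.2905]
tcp_rot: [0.499, -0.5, 0.502, -0.499]
wrist_force: [-0.8, -0.4, -1.6]
gripper_width: 0.786
```

```bash
python3 - <<'E'
from h import *
delta((.442,-.289,.1915))
d=grab("wrist","w3.png")
E
```

```text
pos [ 0.4406 -0.2902  0.2905] zang -0.0053 shift mm [-1.4 99.   1.2] roll -0.005 F [-0.8 -0.4 -1.6] w 0.786 t 4.5
```

View pics/w3.png

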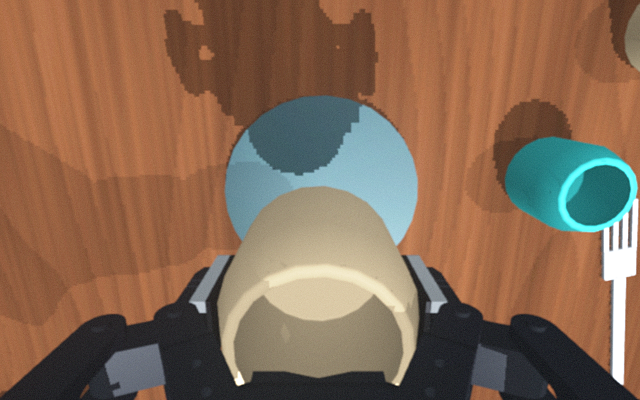

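Wrist view: the side plate spans u 225–417 (centre 321), and the jar in hand is centred at u≈318 with its front rim at v≈264. So it lines up sideways.

```bash
python3 - <<'E'
from h import *
d=grab("wrist")
print("jar", cast(d,318,264,.173)-[0,.028,0]); print("plate L,R,top",[cast(d,*p,.009) for p in((225,182),(417,182),(320,96))])
E
```

```text
jar [ 0.44035934 -0.28734012  0.173     ]
plate L,R,top [array([ 0.37362175, -0.27728508,  0.009     ]), array([ 0.51164205, -0.27797516,  0.009     ]), array([ 0.44208175, -0.21825268,  0.009     ])]
```

Request:
servo_tool([
  {"xyz":[0,50,2],"roll":0,"grip":50},
  {"xyz":[0,80,2],"roll":0,"grip":50},
  {"xyz":[0,92,2],"roll":0,"grip":50},
  {"xyz":[0,97,2],"roll":0,"grip":50},
  {"xyz":[0,99,2],"roll":0,"grip":50},
])

```text
time_s: 5.22
ee_pos: [0.4434, -0.2879, 0.1911]
tcp_rot: [0.499, -0.5, 0.501, -0.5]
wrist_force: [0.2, -0.8, -2.5]
gripper_width: 0.788
```

Request:
servo_tool([
  {"xyz":[0,0,0],"roll":0,"grip":50},
  {"xyz":[0,0,0],"roll":0,"grip":50},
])

```text
time_s: 5.48
ee_pos: [0.4431, -0.2882, 0.191]
tcp_rot: [0.499, -0.5, 0.501, -0.499]
wrist_force: [0.4, 0.4, -2.1]
gripper_width: 0.79
```

Request:
servo_tool([
  {"xyz":[0,1,0],"roll":0,"grip":50},
  {"xyz":[0,2,0],"roll":0,"grip":50},
  {"xyz":[0,2,0],"roll":0,"grip":50},
])

```text
time_s: 5.85
ee_pos: [0.443, -0.2881, 0.1902]
tcp_rot: [0.499, -0.5, 0.501, -0.499]
wrist_force: [-4.2, 3.8, 13.4]
gripper_width: 0.789
```

Request:
servo_tool([
  {"xyz":[0,-0.5,0],"roll":0,"grip":50},
  {"xyz":[0,-0.5,0],"roll":0,"grip":85.4},
  {"xyz":[0,-0.5,0],"roll":0,"grip":85.4},
  {"xyz":[0,-0.5,0],"roll":0,"grip":85.4},
  {"xyz":[0,-0.5,0],"roll":0,"grip":85.4},
])

```text
time_s: 6.48
ee_pos: [0.4429, -0.2879, 0.1886]
tcp_rot: [-0.499, 0.501, -0.501, 0.499]
wrist_force: [0.7, 0.2, -0.6]
gripper_width: 0.999
```

Request:
servo_tool([
  {"xyz":[0,-20,0],"roll":0,"grip":85.4},
  {"xyz":[0,-70,0],"roll":0,"grip":85.4},
  {"xyz":[0,-130,0],"roll":0,"grip":85.4},
  {"xyz":[0,-160,0],"roll":0,"grip":85.4},
  {"xyz":[0,-160,0],"roll":0,"grip":85.4},
])

```text
time_s: 7.1
ee_pos: [0.4434, -0.2884, 0.3516]
tcp_rot: [0.499, -0.498, 0.503, -0.499]
wrist_force: [-0.5, 0.2, 0.4]
gripper_width: 1.0
```

```bash
python3 - <<'E'
from h import *
delta((.666,-.181,.32))
d=grab("wrist","w4.png")
t=grab("top","t4.png")["frame"][110:310,320:500];cv2.imwrite("pics/m4.png",np.vstack([cv2.resize(d["frame"],(480,300)),cv2.resize(t,(330,300),interpolation=2)[:, :]] if 0 else [d["frame"],cv2.copyMakeBorder(t,0,0,0,460,cv2.BORDER_CONSTANT)]))
E
```

```text
pos [ 0.4434 -0.2884  0.3516] zang -0.0024 shift mm [-108.1   32.1  222.2] roll -0.002 F [-0.5  0.2  0.4] w 1.0 t 7.1
```

View pics/m4.png

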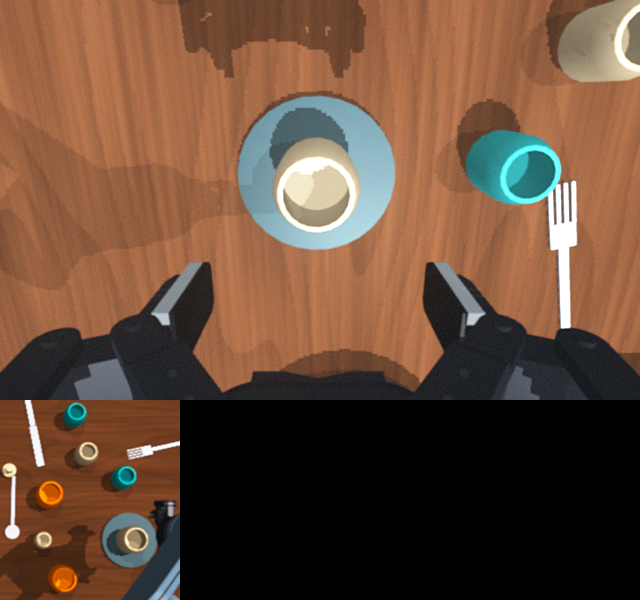

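Wrist view: the wide jar stands upright on the plate with its rim at u 274–358 and its bottom at v 232. It was released cleanly.

```bash
sed -i 's|^    f=d\["frame"\];m=cv2.*|    f=d["frame"];h=cv2.cvtColor(f,cv2.COLOR_BGR2HSV);b=f[...,0].astype(int);r_=f[...,2].astype(int);m=((h[...,1]<125)\&(h[...,2]>80)\&(r_>=b)).astype(np.uint8);m=cv2.morphologyEx(m,cv2.MORPH_OPEN,np.ones((3,3)))|' h.py
python3 - <<'E'
from h import *
d=grab("wrist")
c=rim(d,(.443,-.288),.073,.028)
# plate
f=d["frame"];h=cv2.cvtColor(f,cv2.COLOR_BGR2HSV);print(h[220,260],h[130,380])
m=cv2.inRange(h,(95,40,100),(115,160,255));N,l,st,cc=cv2.connectedComponentsWithStats(m)
i=l[220,265];print(st[i]);x,y,w,hh,_=st[i]
print("plate x",cast(d,x,170,.009)[0],cast(d,x+w-1,170,.009)[0],"y",cast(d,316,y,.009)[1],cast(d,316,y+hh-1,.009)[1])
E
```

```text
blob [275, 141, 89, 96, 6623] rim centre [ 0.4426 -0.287 ] rms 0.0011
[ 96  70 179] [ 98  73 191]
[  240    99   158   154 11314]
plate x 0.3735750471961358 0.5111543309519585 y -0.21912789725966408 -0.3574868159882236
```

Request:
servo_tool([
  {"xyz":[-35,0,55],"roll":0,"grip":75},
  {"xyz":[-70,10,110],"roll":0,"grip":75},
  {"xyz":[-105,20,165],"roll":0,"grip":75},
  {"xyz":[-108,32,222],"roll":0,"grip":75},
  {"xyz":[-108,32,222],"roll":0,"grip":75},
])

```text
time_s: 7.88
ee_pos: [0.6674, -0.1787, 0.3108]
tcp_rot: [-0.501, 0.502, -0.497, 0.499]
wrist_force: [-1.5, -0.3, 0.4]
gripper_width: 0.878
```

Request:
servo_tool([
  {"xyz":[0,0,0],"roll":0,"grip":75},
  {"xyz":[0,0,0],"roll":0,"grip":75},
])

```text
time_s: 8.12
ee_pos: [0.664, -0.1811, 0.3168]
tcp_rot: [-0.499, 0.501, -0.501, 0.499]
wrist_force: [0.2, -0.4, -0.8]
gripper_width: 0.881
```

```bash
python3 - <<'E'
from h import *
delta((.666,-.181,.183))
d=grab("wrist","w5.png")
c=rim(d,(.666,-.181),.062,.022)
E
```

```text
pos [ 0.664  -0.1811  0.3168] zang -0.0035 shift mm [ -0.  133.8   2.2] roll -0.004 F [ 0.2 -0.4 -0.8] w 0.881 t 8.125
blob [280, 153, 80, 88, 5477] rim centre [ 0.664  -0.1811] rms 0.0018
```

View pics/w5.png

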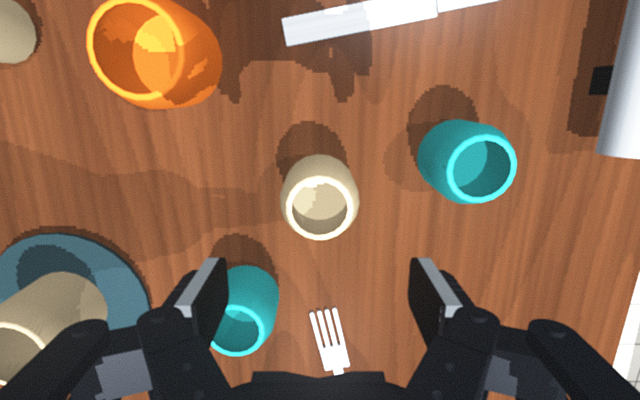

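The wrist view puts the middle jar's rim centred near (320,204), and the fit gives (0.664, −0.181). Fingers along x clear both turquoise jars.

Request:
servo_tool([
  {"xyz":[0,60,0],"roll":0,"grip":75},
  {"xyz":[0,100,0],"roll":0,"grip":75},
  {"xyz":[0,120,0],"roll":0,"grip":75},
  {"xyz":[0,134,0],"roll":0,"grip":75},
  {"xyz":[0,134,0],"roll":0,"grip":75},
])

```text
time_s: 8.8
ee_pos: [0.6651, -0.1807, 0.183]
tcp_rot: [0.499, -0.501, 0.501, -0.499]
wrist_force: [0.3, -0.1, -0.2]
gripper_width: 0.878
```

Request:
servo_tool([
  {"xyz":[0,0,0],"roll":0,"grip":40},
  {"xyz":[0,0,0],"roll":0,"grip":40},
  {"xyz":[0,0,0],"roll":0,"grip":40},
  {"xyz":[0,0,0],"roll":0,"grip":40},
])

```text
time_s: 9.3
ee_pos: [0.666, -0.1808, 0.185]
tcp_rot: [0.499, -0.499, 0.502, -0.5]
wrist_force: [-0.1, -0.1, 6.2]
gripper_width: 0.643
```

Request:
servo_tool([
  {"xyz":[0,-40,0],"roll":0,"grip":40},
  {"xyz":[0,-90,0],"roll":0,"grip":40},
  {"xyz":[0,-140,0],"roll":0,"grip":40},
  {"xyz":[20,-150,-50],"roll":0,"grip":40},
  {"xyz":[40,-150,-100],"roll":0,"grip":40},
])

```text
time_s: 9.93
ee_pos: [0.5644, -0.2204, 0.3347]
tcp_rot: [0.5, -0.499, 0.502, -0.5]
wrist_force: [-0.2, -0.4, -2.2]
gripper_width: 0.648
```

```bash
python3 - <<'E'
from h import *
delta((.443,-.287,.33))
E
```

```text
pos [ 0.5644 -0.2204  0.3347] zang -0.0009 shift mm [  66.7    4.4 -121.3] roll -0.001 F [-0.2 -0.4 -2.2] w 0.648 t 9.925
```

Request:
servo_tool([
  {"xyz":[30,5,-55],"roll":0,"grip":40},
  {"xyz":[60,5,-110],"roll":0,"grip":40},
  {"xyz":[66.7,5,-121.3],"roll":0,"grip":40},
  {"xyz":[66.7,5,-121.3],"roll":0,"grip":40},
  {"xyz":[66.7,5,-121.3],"roll":0,"grip":40},
])

```text
time_s: 10.55
ee_pos: [0.4446, -0.2862, 0.328]
tcp_rot: [0.499, -0.5, 0.501, -0.5]
wrist_force: [-0.4, -0.4, -0.9]
gripper_width: 0.644
```

```bash
python3 - <<'E'
from h import *
delta((.443,-.287,.26))
d=grab("wrist","w6.png")
# in-hand rim front edge: expected pixel if jar centred in y at TCP
p=env.sense()["ee_pos"];zr=p[2]-.184+.062
print("front edge expected px",proj(d,(p[0],p[1]+.022,zr)))
E
```

```text
pos [ 0.4446 -0.2862  0.328 ] zang -0.0017 shift mm [ 0.8 68.  -1.7] roll -0.002 F [-0.4 -0.4 -0.9] w 0.644 t 10.55
front edge expected px [319.7027971  281.05172437]
```

View pics/w6.png

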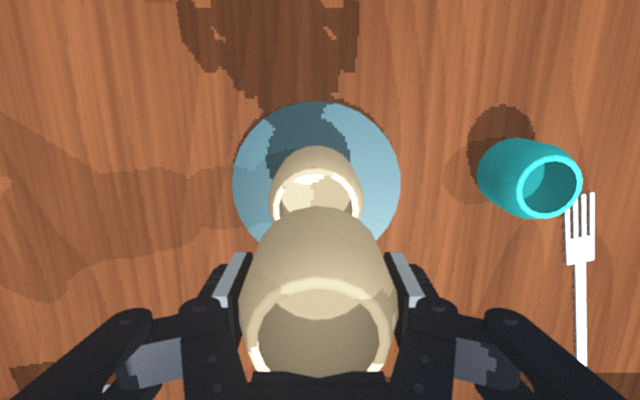

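The held middle jar's rim spans u 245–393 with its front at v≈278. The wide jar's rim spans u 271–362 with its front at v≈168. I'll cast both by the same method.

```bash
python3 - <<'E'
from h import *
d=grab("wrist");g=cv2.cvtColor(d["frame"],cv2.COLOR_BGR2GRAY)
print("g col317 v155-185",g[155:186,317].tolist());print("g col319 v265-300",g[265:300,319].tolist())
p=env.sense()["ee_pos"];zr=p[2]-.184+.062
print("held",cast(d,319,278.5,zr)-[0,.022,0],"xLR",cast(d,245,340,zr)[0],cast(d,393,340,zr)[0])
print("wide",cast(d,317,168,.073)-[0,.028,0],"xLR",cast(d,271,205,.073)[0],cast(d,362,205,.073)[0])
E
```

```text
g col317 v155-185 [160, 168, 167, 172, 173, 173, 177, 179, 180, 188, 187, 186, 196, 203, 228, 235, 239, 235, 238, 253, 255, 255, 255, 255, 255, 255, 255, 231, 207, 207, 211]
g col319 v265-300 [189, 185, 190, 191, 188, 192, 192, 190, 193, 190, 196, 196, 214, 223, 231, 231, 233, 233, 233, 231, 232, 230, 227, 217, 209, 203, 203, 202, 202, 203, 205, 206, 203, 207, 206]
held [ 0.44460678 -0.28500862  0.20573072] xLR 0.42220828673638394 0.46698768011330416
wide [ 0.4437925  -0.28632864  0.073     ] xLR 0.413574032295079 0.4732530248390612
```

Request:
servo_tool([
  {"xyz":[1.5,30,-1.2],"roll":-0.002,"grip":40},
  {"xyz":[1.5,55,-1.2],"roll":-0.002,"grip":40},
  {"xyz":[1.5,65,-1.2],"roll":-0.002,"grip":40},
  {"xyz":[1.5,65,-1.2],"roll":-0.002,"grip":40},
  {"xyz":[1.5,65,-1.2],"roll":-0.002,"grip":40},
])

```text
time_s: 11.28
ee_pos: [0.443, -0.2883, 0.2637]
tcp_rot: [0.5, -0.499, 0.501, -0.5]
wrist_force: [0.9, -0.4, -1.9]
gripper_width: 0.645
```

```bash
python3 - <<'E'
from h import *
delta((.4435,-.2878,.248))
d=grab("side","s7.png");w=grab("wrist")
u=proj(d,(.443,-.288,.08)).astype(int);c=d["frame"][u[1]-75:u[1]+75,u[0]-80:u[0]+80]
cv2.imwrite("pics/m7.png",np.hstack([cv2.resize(c,(427,400),interpolation=2),w["frame"][:, 140:500]]))
E
```

```text
pos [ 0.443  -0.2883  0.2637] zang -0.0 shift mm [-0.5 15.7  0.5] roll -0.0 F [ 0.9 -0.4 -1.9] w 0.645 t 11.275
```

View pics/m7.png

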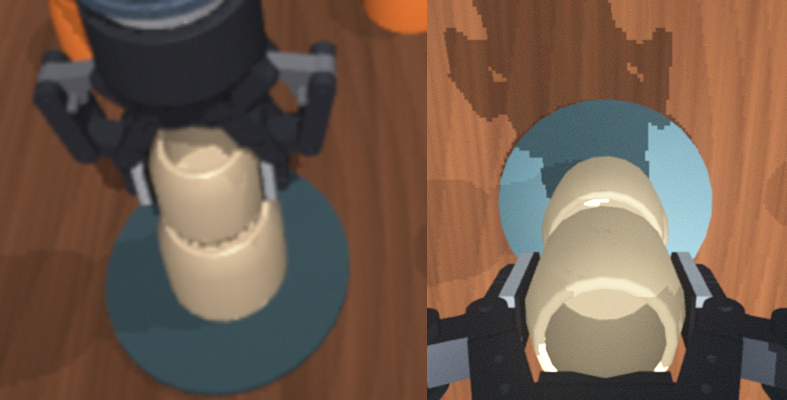

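The side crop and the wrist view both show the middle jar lined up just above the wide jar's mouth. Lower gently.

Request:
servo_tool([
  {"xyz":[0,5,0],"roll":0,"grip":40},
  {"xyz":[0,9,0],"roll":0,"grip":40},
  {"xyz":[0,12,0],"roll":0,"grip":40},
  {"xyz":[0,12,0],"roll":0,"grip":40},
])

```text
time_s: 11.88
ee_pos: [0.4422, -0.2881, 0.2504]
tcp_rot: [-0.5, 0.5, -0.5, 0.5]
wrist_force: [0.2, -0.8, -0.7]
gripper_width: 0.643
```

Request:
servo_tool([
  {"xyz":[0,1.5,0],"roll":0,"grip":40},
  {"xyz":[0,3,0],"roll":0,"grip":40},
  {"xyz":[0,3,0],"roll":0,"grip":40},
])

```text
time_s: 12.25
ee_pos: [0.4424, -0.2882, 0.2479]
tcp_rot: [0.5, -0.5, 0.5, -0.5]
wrist_force: [0.4, -0.0, -0.5]
gripper_width: 0.648
```

Request:
servo_tool([
  {"xyz":[0,0.7,0],"roll":0,"grip":40},
  {"xyz":[0,1.4,0],"roll":0,"grip":40},
  {"xyz":[0,1.4,0],"roll":0,"grip":40},
])

```text
time_s: 12.62
ee_pos: [0.4424, -0.2881, 0.2477]
tcp_rot: [0.5, -0.5, 0.5, -0.5]
wrist_force: [-2.5, 1.8, 11.1]
gripper_width: 0.649
```

Request:
servo_tool([
  {"xyz":[0,-0.7,0],"roll":0,"grip":40},
  {"xyz":[0,-0.7,0],"roll":0,"grip":75},
  {"xyz":[0,-0.7,0],"roll":0,"grip":75},
  {"xyz":[0,-0.7,0],"roll":0,"grip":75},
  {"xyz":[0,-0.7,0],"roll":0,"grip":75},
])

```text
time_s: 13.25
ee_pos: [0.4423, -0.2881, 0.2469]
tcp_rot: [-0.5, 0.5, -0.5, 0.5]
wrist_force: [0.6, 0.4, 0.2]
gripper_width: 0.878
```

Request:
servo_tool([
  {"xyz":[0,-20,0],"roll":0,"grip":75},
  {"xyz":[0,-70,0],"roll":0,"grip":75},
  {"xyz":[0,-110,0],"roll":0,"grip":75},
  {"xyz":[0,-112,0],"roll":0,"grip":75},
  {"xyz":[0,-112,0],"roll":0,"grip":75},
])

```text
time_s: 13.88
ee_pos: [0.4421, -0.2879, 0.3586]
tcp_rot: [-0.5, 0.5, -0.5, 0.5]
wrist_force: [-0.4, -0.2, -0.0]
gripper_width: 0.882
```

```bash
python3 - <<'E'
from h import *
delta((.443,-.064,.30))
d=grab("side");w=grab("wrist")
rim(w,(.443,-.288),.125,.022)
u=proj(d,(.443,-.288,.06)).astype(int);c=d["frame"][u[1]-75:u[1]+75,u[0]-80:u[0]+80]
cv2.imwrite("pics/m8.png",np.hstack([cv2.resize(c,(427,400),interpolation=2),w["frame"][:, 140:500]]))
E
```

```text
pos [ 0.4421 -0.2879  0.3586] zang -0.0004 shift mm [-223.9   58.6    0.8] roll -0.0 F [-0.4 -0.2 -0. ] w 0.882 t 13.875
blob [277, 140, 86, 116, 8161] rim centre [ 0.442 -0.288] rms 0.0018
```

View pics/m8.png

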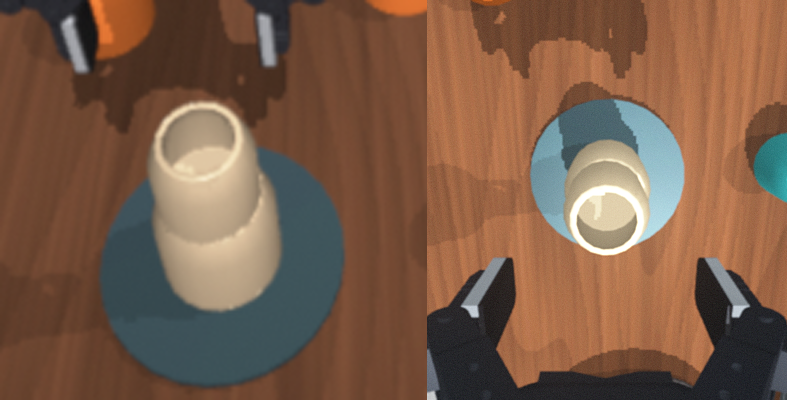

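The middle jar is seated: the side crop shows a straight two-jar tower. The wrist fit puts its rim centre at (0.442, −0.288). Now the narrow jar.

Request:
servo_tool([
  {"xyz":[-60,0,1],"roll":0,"grip":65},
  {"xyz":[-120,10,1],"roll":0,"grip":65},
  {"xyz":[-180,25,1],"roll":0,"grip":65},
  {"xyz":[-224,45,1],"roll":0,"grip":65},
  {"xyz":[-224,45,1],"roll":0,"grip":65},
])

```text
time_s: 14.6
ee_pos: [0.4419, -0.0611, 0.3114]
tcp_rot: [0.502, -0.501, 0.497, -0.5]
wrist_force: [-0.0, 0.4, 0.3]
gripper_width: 0.762
```

Request:
servo_tool([
  {"xyz":[0,0,0],"roll":0,"grip":65},
  {"xyz":[0,0,0],"roll":0,"grip":65},
])

```text
time_s: 14.85
ee_pos: [0.4439, -0.0653, 0.3142]
tcp_rot: [0.5, -0.5, 0.501, -0.5]
wrist_force: [0.1, -0.4, -0.3]
gripper_width: 0.762
```

```bash
python3 - <<'E'
from h import *
delta((.443,-.064,.184))
w=grab("wrist","w9.png")
rim(w,(.443,-.064),.054,.018)
E
```

```text
pos [ 0.4439 -0.0653  0.3142] zang -0.0019 shift mm [ -1.3 130.2  -0.9] roll -0.002 F [ 0.1 -0.4 -0.3] w 0.762 t 14.85
blob [287, 162, 63, 70, 3468] rim centre [ 0.4434 -0.0651] rms 0.001
```

View pics/w9.png

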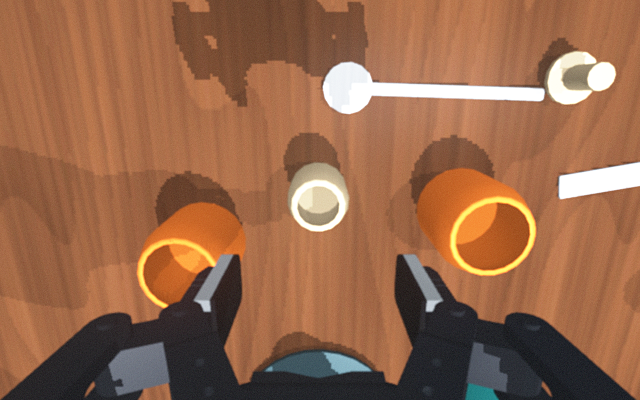

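The wrist view shows the narrow jar's rim at (319,204), right under the tool, with both orange jars outside the fingers' path.

Request:
servo_tool([
  {"xyz":[0,60,-0.5],"roll":0,"grip":65},
  {"xyz":[0,100,-0.5],"roll":0,"grip":65},
  {"xyz":[0,120,-0.5],"roll":0,"grip":65},
  {"xyz":[0,129,-0.5],"roll":0,"grip":65},
  {"xyz":[0,129,-0.5],"roll":0,"grip":65},
])

```text
time_s: 15.52
ee_pos: [0.4432, -0.0648, 0.1851]
tcp_rot: [-0.5, 0.5, -0.5, 0.5]
wrist_force: [0.9, 0.7, 0.1]
gripper_width: 0.76
```

Request:
servo_tool([
  {"xyz":[0,0,0],"roll":0,"grip":30},
  {"xyz":[0,0,0],"roll":0,"grip":30},
  {"xyz":[0,0,0],"roll":0,"grip":30},
  {"xyz":[0,0,0],"roll":0,"grip":30},
])

```text
time_s: 16.02
ee_pos: [0.4436, -0.0644, 0.1863]
tcp_rot: [0.5, -0.499, 0.501, -0.5]
wrist_force: [-0.0, -1.6, 6.2]
gripper_width: 0.49
```

Request:
servo_tool([
  {"xyz":[0,-50,0],"roll":0,"grip":30},
  {"xyz":[0,-110,0],"roll":0,"grip":30},
  {"xyz":[0,-170,0],"roll":0,"grip":30},
  {"xyz":[50,-190,0],"roll":0,"grip":30},
  {"xyz":[110,-190,0],"roll":0,"grip":30},
])

```text
time_s: 16.65
ee_pos: [0.4433, -0.1744, 0.3783]
tcp_rot: [0.5, -0.497, 0.502, -0.501]
wrist_force: [0.3, -0.5, -2.3]
gripper_width: 0.493
```

```bash
python3 - <<'E'
from h import *
delta((.4425,-.288,.375))
E
```

```text
pos [ 0.4433 -0.1744  0.3783] zang 0.0027 shift mm [113.6   3.7  -1.1] roll 0.003 F [ 0.3 -0.5 -2.3] w 0.493 t 16.65
```

Request:
servo_tool([
  {"xyz":[55,3,-1],"roll":0,"grip":30},
  {"xyz":[105,3,-1],"roll":0,"grip":30},
  {"xyz":[113.5,3,-1],"roll":0,"grip":30},
  {"xyz":[113.5,3,-1],"roll":0,"grip":30},
  {"xyz":[113.5,3,-1],"roll":0,"grip":30},
])

```text
time_s: 17.27
ee_pos: [0.4418, -0.2863, 0.372]
tcp_rot: [-0.5, 0.5, -0.5, 0.5]
wrist_force: [0.1, -0.0, -0.3]
gripper_width: 0.491
```

```bash
python3 - <<'E'
from h import *
delta((.4425,-.288,.302))
w=grab("wrist","w10.png");p=env.sense()["ee_pos"];zr=p[2]-.186+.054
print("expected px: held front",proj(w,(p[0],p[1]+.018,zr)),"held L/R",proj(w,(p[0]-.018,p[1],zr)),proj(w,(p[0]+.018,p[1],zr)),"mid front",proj(w,(.4425,-.288+.022,.125)))
g=cv2.cvtColor(w["frame"],cv2.COLOR_BGR2GRAY).astype(int)
cv2.imwrite("pics/m10.png",cv2.resize(w["frame"][130:400,210:430],None,fx=2.2,fy=2.2,interpolation=2))
E
```

```text
pos [ 0.4418 -0.2863  0.372 ] zang 0.0006 shift mm [ 1.8 70.   0.7] roll 0.001 F [ 0.1 -0.  -0.3] w 0.491 t 17.275
expected px: held front [320.17380491 277.44290358] held L/R [265.61192765 326.16754693] [374.51524159 326.23935606] mid front [320.11383697 182.68737621]
```

View pics/m10.png

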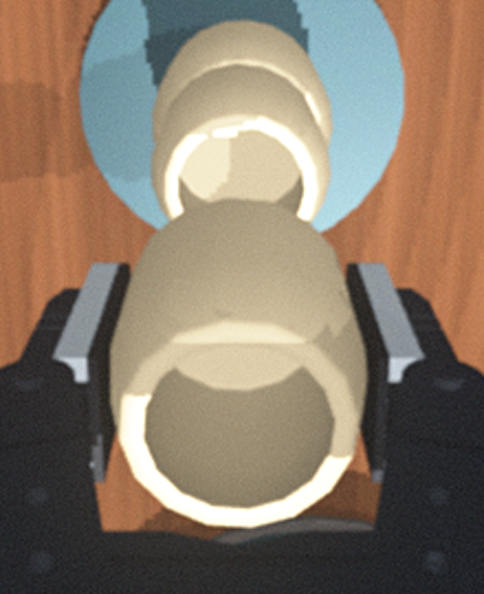

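In the crop, the held rim's front is at v≈276 with its centre at u≈318. The middle jar's rim front is at v≈183 with its centre at u≈319.5. The narrow jar therefore needs about +1 mm in x and −2 mm in y.

Request:
servo_tool([
  {"xyz":[2.2,30,1],"roll":0,"grip":30},
  {"xyz":[2.2,50,1],"roll":0,"grip":30},
  {"xyz":[2.2,55,1],"roll":0,"grip":30},
  {"xyz":[2.2,55,1],"roll":0,"grip":30},
  {"xyz":[2.2,55,1],"roll":0,"grip":30},
])

```text
time_s: 17.95
ee_pos: [0.4432, -0.2898, 0.3181]
tcp_rot: [0.5, -0.499, 0.501, -0.5]
wrist_force: [0.6, -0.1, -1.4]
gripper_width: 0.491
```

```bash
python3 - <<'E'
from h import *
delta((.4428,-.2885,.3005))
E
```

```text
pos [ 0.4432 -0.2898  0.3181] zang 0.0 shift mm [-1.3 17.6 -0.4] roll 0.0 F [ 0.6 -0.1 -1.4] w 0.491 t 17.95
```

Request:
servo_tool([
  {"xyz":[-1,5,-0.3],"roll":0,"grip":30},
  {"xyz":[-1,10,-0.3],"roll":0,"grip":30},
  {"xyz":[-1,14,-0.3],"roll":0,"grip":30},
  {"xyz":[-1,14,-0.3],"roll":0,"grip":30},
])

```text
time_s: 18.45
ee_pos: [0.4424, -0.2888, 0.3025]
tcp_rot: [-0.5, 0.501, -0.5, 0.5]
wrist_force: [-0.4, -0.3, -1.6]
gripper_width: 0.488
```

Foot is inside the mouth, force is free. Seat it.

Request:
servo_tool([
  {"xyz":[0,1,0],"roll":0,"grip":30},
  {"xyz":[0,2,0],"roll":0,"grip":30},
  {"xyz":[0,2,0],"roll":0,"grip":30},
])

```text
time_s: 18.82
ee_pos: [0.4426, -0.2889, 0.3012]
tcp_rot: [0.5, -0.5, 0.5, -0.5]
wrist_force: [0.6, 0.1, -1.4]
gripper_width: 0.489
```

Request:
servo_tool([
  {"xyz":[0,0.8,0],"roll":0,"grip":30},
  {"xyz":[0,1.5,0],"roll":0,"grip":30},
  {"xyz":[0,1.5,0],"roll":0,"grip":30},
])

```text
time_s: 19.2
ee_pos: [0.4427, -0.289, 0.3009]
tcp_rot: [0.5, -0.499, 0.501, -0.5]
wrist_force: [-1.6, 1.4, 8.1]
gripper_width: 0.491
```

Contact at 0.3009, where 0.3005 was expected. Release.

Request:
servo_tool([
  {"xyz":[0,-0.6,0],"roll":0,"grip":30},
  {"xyz":[0,-0.6,0],"roll":0,"grip":65},
  {"xyz":[0,-0.6,0],"roll":0,"grip":65},
  {"xyz":[0,-0.6,0],"roll":0,"grip":65},
  {"xyz":[0,-0.6,0],"roll":0,"grip":65},
])

```text
time_s: 19.82
ee_pos: [0.4426, -0.2888, 0.3]
tcp_rot: [-0.5, 0.5, -0.5, 0.5]
wrist_force: [-0.2, -1.1, 0.4]
gripper_width: 0.761
```

Request:
servo_tool([
  {"xyz":[0,-20,0],"roll":0,"grip":65},
  {"xyz":[0,-70,0],"roll":0,"grip":65},
  {"xyz":[0,-110,0],"roll":0,"grip":65},
  {"xyz":[0,-112,0],"roll":0,"grip":65},
  {"xyz":[0,-112,0],"roll":0,"grip":65},
])

```text
time_s: 20.45
ee_pos: [0.4424, -0.2886, 0.4116]
tcp_rot: [-0.5, 0.5, -0.5, 0.5]
wrist_force: [-0.5, 0.1, -0.6]
gripper_width: 0.765
```

```bash
python3 - <<'E'
from h import *
delta((.624,.017,.30))
w=grab("wrist","w11.png");grab("side","s11.png")
rim(w,(.4425,-.288),.169,.018)
E
```

```text
pos [ 0.4424 -0.2886  0.4116] zang -0.0005 shift mm [-305.7  111.7  181.5] roll -0.001 F [-0.5  0.1 -0.6] w 0.765 t 20.45
blob [283, 132, 73, 111, 6576] rim centre [ 0.4422 -0.2887] rms 0.0017
```

Request:
servo_tool([
  {"xyz":[-50,0,30],"roll":0,"grip":50},
  {"xyz":[-100,0,60],"roll":0,"grip":50},
  {"xyz":[-150,20,90],"roll":0,"grip":50},
  {"xyz":[-200,40,120],"roll":0,"grip":50},
  {"xyz":[-250,60,150],"roll":0,"grip":50},
])

```text
time_s: 21.18
ee_pos: [0.5931, -0.0371, 0.3499]
tcp_rot: [-0.5, 0.501, -0.499, 0.499]
wrist_force: [0.5, -0.4, 0.0]
gripper_width: 0.584
```

Request:
servo_tool([
  {"xyz":[-50,30,30],"roll":0,"grip":50},
  {"xyz":[-56,52,31.5],"roll":0,"grip":50},
  {"xyz":[-56,52,31.5],"roll":0,"grip":50},
  {"xyz":[-56,52,31.5],"roll":0,"grip":50},
])

```text
time_s: 21.68
ee_pos: [0.6241, 0.0164, 0.3001]
tcp_rot: [-0.5, 0.5, -0.5, 0.5]
wrist_force: [-0.6, -0.7, -0.3]
gripper_width: 0.585
```

```bash
python3 - <<'E'
from h import *
delta((.624,.017,.190))
w=grab("wrist","w12.png")
print(proj(w,(.624,.017,.04)),proj(w,(.624,.017,.013)))
cv2.imwrite("pics/m12.png",cv2.resize(w["frame"][120:280,210:430],None,fx=3,fy=3,interpolation=2))
E
```

```text
pos [0.6241 0.0164 0.3001] zang -0.001 shift mm [ -0.6 110.1  -0. ] roll -0.001 F [-0.6 -0.7 -0.3] w 0.585 t 21.675
[318.91191189 206.0590066 ] [318.84912524 194.99216201]
```

View pics/m12.png

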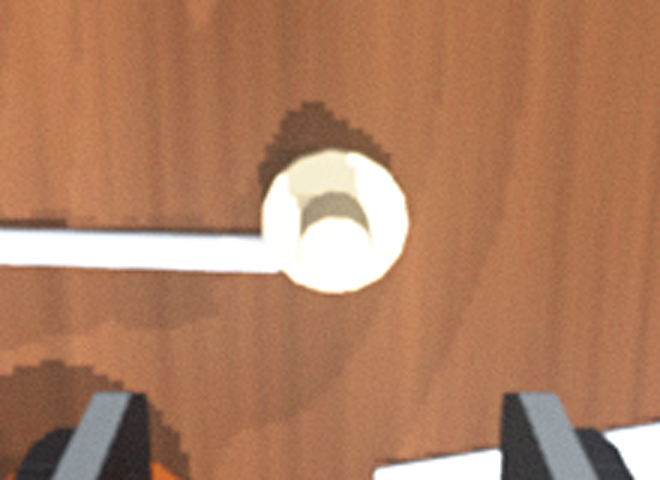

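The lid's disc is centred at (322,194) and the knob top at (322,203), so the lid is at about (0.626, 0.018). The spoon handle's tip is right at the disc's edge, so I'll lift straight up.

Request:
servo_tool([
  {"xyz":[-1.6,50,2.1],"roll":0,"grip":50},
  {"xyz":[-1.6,90,2.1],"roll":0,"grip":50},
  {"xyz":[-1.6,105,2.1],"roll":0,"grip":50},
  {"xyz":[-1.6,110,2.1],"roll":0,"grip":50},
  {"xyz":[-1.6,110,2.1],"roll":0,"grip":50},
])

```text
time_s: 22.35
ee_pos: [0.627, 0.0182, 0.1916]
tcp_rot: [0.499, -0.5, 0.501, -0.5]
wrist_force: [0.1, 0.2, 0.7]
gripper_width: 0.585
```

Request:
servo_tool([
  {"xyz":[0,0,0],"roll":0,"grip":8},
  {"xyz":[0,0,0],"roll":0,"grip":8},
  {"xyz":[0,0,0],"roll":0,"grip":8},
  {"xyz":[0,0,0],"roll":0,"grip":8},
  {"xyz":[0,0,0],"roll":0,"grip":8},
])

```text
time_s: 22.98
ee_pos: [0.6268, 0.0187, 0.1916]
tcp_rot: [0.499, -0.499, 0.501, -0.5]
wrist_force: [-1.5, 0.6, 5.9]
gripper_width: 0.19
```

Request:
servo_tool([
  {"xyz":[0,-30,0],"roll":0,"grip":8},
  {"xyz":[0,-90,0],"roll":0,"grip":8},
  {"xyz":[0,-150,0],"roll":0,"grip":8},
  {"xyz":[0,-210,0],"roll":0,"grip":8},
  {"xyz":[0,-215,0],"roll":0,"grip":8},
])

```text
time_s: 23.6
ee_pos: [0.6271, 0.0187, 0.4115]
tcp_rot: [0.498, -0.497, 0.503, -0.502]
wrist_force: [-0.0, -0.3, -1.5]
gripper_width: 0.184
```

```bash
python3 - <<'E'
from h import *
delta((.4425,-.2887,.41))
E
```

```text
pos [0.6271 0.0187 0.4115] zang -0.0002 shift mm [ 307.5   -0.  -184.5] roll -0.0 F [-0.  -0.3 -1.5] w 0.184 t 23.6
```

Request:
servo_tool([
  {"xyz":[50,0,-30],"roll":0,"grip":8},
  {"xyz":[100,0,-60],"roll":0,"grip":8},
  {"xyz":[150,0,-90],"roll":0,"grip":8},
  {"xyz":[200,0,-120],"roll":0,"grip":8},
  {"xyz":[245,0,-147],"roll":0,"grip":8},
])

```text
time_s: 24.22
ee_pos: [0.4776, -0.2275, 0.404]
tcp_rot: [-0.5, 0.501, -0.5, 0.5]
wrist_force: [1.2, -0.3, -0.9]
gripper_width: 0.185
```

Request:
servo_tool([
  {"xyz":[45,0,-27],"roll":0,"grip":8},
  {"xyz":[62.5,0,-37.5],"roll":0,"grip":8},
  {"xyz":[62.5,0,-37.5],"roll":0,"grip":8},
  {"xyz":[62.5,0,-37.5],"roll":0,"grip":8},
])

```text
time_s: 24.72
ee_pos: [0.4418, -0.2881, 0.4045]
tcp_rot: [-0.5, 0.501, -0.5, 0.5]
wrist_force: [0.8, 0.7, -0.9]
gripper_width: 0.181
```

```bash
python3 - <<'E'
from h import *
delta((.4425,-.2887,.36))
w=grab("wrist","w13.png");p=env.sense()["ee_pos"];z=p[2]-.1916
for n,q in dict(dfront=(0,.018,.013),dL=(-.018,0,.013),dR=(.018,0,.013),ktop=(0,0,.04),kfront=(0,.009,.04)).items(): print(n,proj(w,(p[0]+q[0],p[1]+q[1],z+q[2])).round(1))
print("narrow rim front/L/R",[proj(w,q).round(1) for q in((.4425,-.2707,.169),(.4245,-.2887,.169),(.4605,-.2887,.169))])
cv2.imwrite("pics/m13.png",cv2.resize(w["frame"][140:400,210:430],None,fx=2.3,fy=2.3,interpolation=2))
E
```

```text
pos [ 0.4418 -0.2881  0.4045] zang -0.0004 shift mm [ 0.7 44.4  0.8] roll -0.0 F [ 0.8  0.7 -0.9] w 0.181 t 24.725
dfront [320. 225.]
dL [280.4 262.1]
dR [359.5 262.1]
ktop [320.3 294.1]
kfront [320.3 272.9]
narrow rim front/L/R [array([320.4, 192.3]), array([290.7, 220.9]), array([350. , 220.9])]
```

View pics/m13.png

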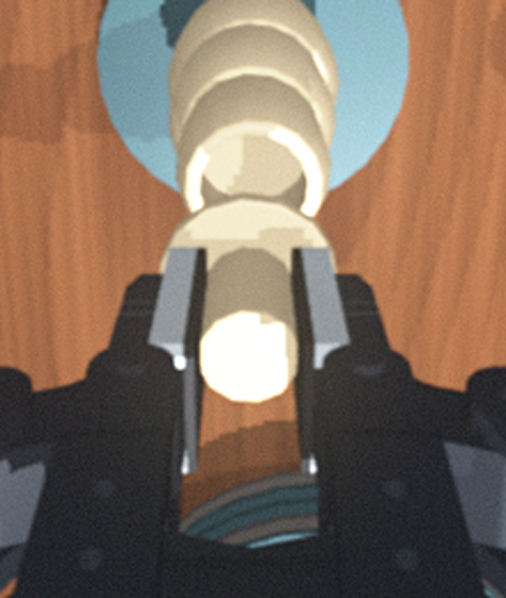

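The held lid's disc is centred at u≈318 with its front at v≈226. The narrow jar's mouth is centred at u≈321 with its front at v≈193. The lid needs +1.5 mm in x and is upright.

Request:
servo_tool([
  {"xyz":[0.5,20,1.5],"roll":0,"grip":8},
  {"xyz":[0.5,35,1.5],"roll":0,"grip":8},
  {"xyz":[0.5,40,1.5],"roll":0,"grip":8},
  {"xyz":[0.5,40,1.5],"roll":0,"grip":8},
  {"xyz":[0.5,40,1.5],"roll":0,"grip":8},
])

```text
time_s: 25.4
ee_pos: [0.4434, -0.2893, 0.3657]
tcp_rot: [0.5, -0.5, 0.5, -0.5]
wrist_force: [-0.4, -0.1, -1.4]
gripper_width: 0.187
```

```bash
python3 - <<'E'
from h import *
delta((.4434,-.2885,.3526))
E
```

```text
pos [ 0.4434 -0.2893  0.3657] zang -0.0004 shift mm [-0.8 13.1  0. ] roll -0.0 F [-0.4 -0.1 -1.4] w 0.187 t 25.4
```

Request:
servo_tool([
  {"xyz":[-0.5,5,0],"roll":0,"grip":8},
  {"xyz":[-0.5,9,0],"roll":0,"grip":8},
  {"xyz":[-0.5,11,0],"roll":0,"grip":8},
  {"xyz":[-0.5,11,0],"roll":0,"grip":8},
])

```text
time_s: 25.9
ee_pos: [0.4431, -0.2887, 0.3539]
tcp_rot: [-0.5, 0.5, -0.5, 0.5]
wrist_force: [-0.1, -1.1, -1.1]
gripper_width: 0.185
```

Request:
servo_tool([
  {"xyz":[0,1,0],"roll":0,"grip":8},
  {"xyz":[0,1.5,0],"roll":0,"grip":8},
  {"xyz":[0,1.5,0],"roll":0,"grip":8},
])

```text
time_s: 26.28
ee_pos: [0.4431, -0.2887, 0.3526]
tcp_rot: [-0.5, 0.5, -0.5, 0.5]
wrist_force: [-0.0, 0.0, 0.0]
gripper_width: 0.183
```

Request:
servo_tool([
  {"xyz":[0,0.6,0],"roll":0,"grip":8},
  {"xyz":[0,1,0],"roll":0,"grip":8},
  {"xyz":[0,1,0],"roll":0,"grip":8},
])

```text
time_s: 26.65
ee_pos: [0.4433, -0.2888, 0.3521]
tcp_rot: [0.5, -0.5, 0.5, -0.5]
wrist_force: [0.1, -0.2, 3.3]
gripper_width: 0.187
```

Contact at 0.352, where 0.3526 was expected. Release and retreat.

Request:
servo_tool([
  {"xyz":[0,-0.3,0],"roll":0,"grip":8},
  {"xyz":[0,-0.3,0],"roll":0,"grip":45},
  {"xyz":[0,-0.3,0],"roll":0,"grip":45},
  {"xyz":[0,-0.3,0],"roll":0,"grip":45},
  {"xyz":[0,-0.3,0],"roll":0,"grip":45},
])

```text
time_s: 27.28
ee_pos: [0.4431, -0.2887, 0.3518]
tcp_rot: [-0.5, 0.5, -0.5, 0.5]
wrist_force: [0.1, 0.3, 0.3]
gripper_width: 0.522
```

Request:
servo_tool([
  {"xyz":[0,-15,0],"roll":0,"grip":45},
  {"xyz":[0,-50,0],"roll":0,"grip":45},
  {"xyz":[0,-80,0],"roll":0,"grip":45},
  {"xyz":[0,-90,0],"roll":0,"grip":45},
  {"xyz":[0,-90,0],"roll":0,"grip":45},
])

```text
time_s: 27.9
ee_pos: [0.4431, -0.2887, 0.4426]
tcp_rot: [0.5, -0.5, 0.501, -0.5]
wrist_force: [0.4, -0.4, -0.7]
gripper_width: 0.529
```

```bash
python3 - <<'E'
from h import *
delta((.4434,-.2885,.44))
d=grab("side","s14.png");w=grab("wrist")
for n,q in dict(plug_disc_top=(0,0,.174),knobtop=(0,0,.201),dR=(.018,0,.174),dL=(-.018,0,.174)).items(): print(n,proj(w,(.443+q[0],-.2888+q[1],q[2])).round(1),proj(d,(.443+q[0],-.2888+q[1],q[2])).round(1))
c=d["frame"][200:400,170:380]
cv2.imwrite("pics/m14.png",np.hstack([cv2.resize(c,(420,400),interpolation=2),w["frame"][:, 140:500]]))
E
```

```text
pos [ 0.4431 -0.2887  0.4426] zang -0.0004 shift mm [-0.2  2.6  0.2] roll -0.0 F [ 0.4 -0.4 -0.7] w 0.529 t 27.9
plug_disc_top [318.9 204.1] [252.6 284. ]
knobtop [319.  217.1] [249.9 270.9]
dR [344.9 204.1] [267.  283.6]
dL [292.9 204.1] [238.2 284.5]
```

Picture limit reached, so I'll check the tower numerically.

```bash
python3 - <<'E'
from h import *
d=grab("side")
def mask(f):
    h=cv2.cvtColor(f,cv2.COLOR_BGR2HSV);return ((h[...,1]<125)&(h[...,2]>80)&(f[...,2].astype(int)>=f[...,0])).astype(np.uint8)
N,l,st,c=cv2.connectedComponentsWithStats(mask(d["frame"]))
i=l[300,254];print("side blob",st[i],"expected top of knob",proj(d,(.443,-.2888+.006,.201)),"base front",proj(d,(.443,-.288-.034,.009)))
for v in range(st[i,1],st[i,1]+st[i,3],5):
    x=np.where(l[v]==i)[0];print(v,x.min(),x.max(),end=" | ")
print()
for z,r in((.201,.009),(.174,.018),(.169,.018),(.145,.022),(.1,.028),(.04,.034)): print(z,proj(d,(.443-r,-.2885,z)).round(),proj(d,(.443+r,-.2885,z)).round())
w=grab("wrist");N,l,st,c=cv2.connectedComponentsWithStats(mask(w["frame"]));i=l[217,319];print("wrist blob",st[i])
for v in range(185,240,5):
    x=np.where(l[v]==i)[0];print(v,(x.min(),x.max()) if len(x) else None,end=" | ")
t=env.get_image("top");a=cv2.imread("pics/top0.png");print("\nspoon/tumbler/bowl diff",[int((cv2.absdiff(t["frame"][r],a[r]).max(2)>60).sum()) for r in(np.s_[185:255,323:342],np.s_[155:195,250:290],np.s_[125:175,165:225])])
E
```

```text
side blob [ 220  265   92  109 3927] expected top of knob [250.32982083 266.915575  ] base front [264.29952817 368.20394743]
265 247 253 | 270 242 257 | 275 242 263 | 280 239 266 | 285 237 269 | 290 237 271 | 295 236 271 | 300 237 275 | 305 238 277 | 310 237 289 | 315 237 297 | 320 234 302 | 325 229 305 | 330 226 308 | 335 223 310 | 340 221 311 | 345 241 311 | 350 243 311 | 355 244 310 | 360 247 309 | 365 254 307 | 370 304 304 | 
0.201 [242. 271.] [257. 270.]
0.174 [238. 284.] [267. 283.]
0.169 [239. 287.] [267. 286.]
0.145 [238. 297.] [272. 296.]
0.1 [239. 316.] [280. 314.]
0.04 [241. 337.] [287. 336.]
wrist blob [ 256   96  126  137 5866]
185 (np.int64(262), np.int64(375)) | 190 (np.int64(265), np.int64(373)) | 195 (np.int64(268), np.int64(369)) | 200 (np.int64(273), np.int64(365)) | 205 (np.int64(277), np.int64(360)) | 210 (np.int64(284), np.int64(354)) | 215 (np.int64(293), np.int64(344)) | 220 (np.int64(297), np.int64(340)) | 225 (np.int64(302), np.int64(336)) | 230 (np.int64(312), np.int64(326)) | 235 None | 
spoon/tumbler/bowl diff [14, 0, 0]
```

The side silhouette matches the expected tower at every height: knob top at row 265 against 267 expected, and widths and centres within 1–2 px. The spoon, tumbler and bowl look unmoved.

```bash
python3 -c "
from cell import env
print(env.hand_in())"
```

```text
the job is handed in; nothing more can be done
None
```

I built the tower on the side plate in order (wide jar, middle jar, narrow jar, lid) and handed it in at about 28 s. The hand-in reports no verdict.

**Seating:** Each upper piece met its seat within about 1 mm of the calculated height, and the wide jar touched down on the plate at the expected height. The wrist camera showed each foot's rim within about 1 mm of the piece below, and the wide jar within about 2 mm of the plate's centre.

**Final check:** The tower's outline in the side view matched the expected positions down to the wide jar. There the plate's shadow got into the colour mask, so I relied on the earlier wrist-camera reading. The gripper was open and about 90 mm above its release height, and it read no meaningful force.

**Other items:** The tumbler and bowl areas of the top image showed no change. The spoon area showed only 14 changed pixels, which I put down to the lid leaving the handle tip.

**Not checked:** My last image of the finished tower was refused because the 16-picture limit was reached, so the lid's seating was only confirmed from the numbers.

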